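Ready the bench balance by its keys

TASK

Get the bench balance ready to weigh into the plastic dish standing on its pan: with the fingertips press the large round key (on), then the long bar key (zero), then the square key (grams), each gently, one at a time, letting each come back up before the next. Do not press the small round key, and do not lift, grasp or shift the dish or anything else on the bench.

Things in the scene. Friction and masses are not known exactly. Their poses are not given: they have to be found in the camera images.
- balance: white bench balance, fixed, 230 deep (its x) x 210 wide (its y), deck 45 mm high; origin at the centre of its underside, x from key side to pan side, z up. Steel pan 124 mm across, top 60 mm high, centred at x +44 mm. Row of four black keys at x -86 mm, y +-22.5 and +-67.5 mm, tops 58.5 mm above the bench; which key sits in which place varies. Low display strip between keys and pan.
- key_round_top (a point): large round key, 26 mm across. Its black cap stands 12 mm proud of the grey key panel; this point is the centre of its top face, z up.
- key_bar_top (a point): long bar key, 32 mm (balance x) by 13 mm (balance y). Its black cap stands 12 mm proud of the grey key panel; this point is the centre of its top face, z up.
- key_square_top (a point): square key, 23 by 23 mm. Its black cap stands 12 mm proud of the grey key panel; this point is the centre of its top face, z up.
- key_small_top (a point): small round key, 14 mm across, not to be pressed. Its black cap stands 12 mm proud of the grey key panel; this point is the centre of its top face, z up.
- key_round (a joint): m that the large round key is pushed down: 0 up, 0.007 at the bottom. A spring lifts it again: about 1 N starts it, 6 N at the bottom. A push of 3 mm or more counts as pressed.
- key_bar (a joint): m that the long bar key is pushed down: 0 up, 0.007 at the bottom. A spring lifts it again: about 1 N starts it, 6 N at the bottom. A push of 3 mm or more counts as pressed.
- key_square (a joint): m that the square key is pushed down: 0 up, 0.007 at the bottom. A spring lifts it again: about 1 N starts it, 6 N at the bottom. A push of 3 mm or more counts as pressed.
- key_small (a joint): m that the small round key is pushed down: 0 up, 0.007 at the bottom. A spring lifts it again: about 1 N starts it, 6 N at the bottom. A push of 3 mm or more counts as pressed.
- dish_mid (a point): white six-sided plastic weighing dish, 87 x 99 x 24 mm, loose on the pan; this point is its centre, half-way up
- cap_mid (a point): white bottle cap filled with red wax, 38 mm across, 14 mm high, loose on the bench left of the balance; point at its centre
- jar_mid (a point): jar of wax pellets with a wide screw lid, 70 mm across, 84 mm high, loose, left of the balance; point at its centre
- cell_mid (a point): dry cell lying down, 14 x 48 x 14 mm, loose, right of the balance; point at its centre
- dye_mid (a point): small brown dropper bottle standing, 27 mm across, 88 mm high, loose, right of the balance; point at its centre
- tweezers_mid (a point): steel tweezers lying in front of the keys, 13 x 110 x 7 mm, loose; point at their centre
- torch_mid (a point): small black torch lying down, 33 x 88 x 34 mm, loose, right of the balance; point near its centre

How it is judged:
On the way, in this order (a step that is already met when the one before it is completed fails the run):
1. the large round key is pressed, alone (value of joint key_round above 0.003 m and value of joint each of key_bar, key_square, key_small below 0.0015 m), for 0.1 s.
2. it has come up again (value of joint key_round below 0.001 m), for 0.05 s.
3. the long bar key is pressed, alone (value of joint key_bar above 0.003 m and value of joint each of key_round, key_square, key_small below 0.0015 m), for 0.1 s.
4. it has come up again (value of joint key_bar below 0.001 m), for 0.05 s.
5. the square key is pressed, alone (value of joint key_square above 0.003 m and value of joint each of key_round, key_bar, key_small below 0.0015 m), for 0.1 s.
At the end, for the whole second after the job is handed in: all four keys are up again (within 1 mm), the dish is within 10 mm and the other loose things within 20 mm of where they stood (value of joint each of key_round, key_bar, key_square, key_small below 0.001 m and distance of dish_mid from where it was at the start of the episode below 0.01 m and distance of each of cap_mid, jar_mid, cell_mid, dye_mid, tweezers_mid, torch_mid from where it was at the start of the episode below 0.02 m); the robot touches nothing.
It fails at once if the small round key is pressed (2 mm or more) (value of joint key_small above 0.002 m).
It fails at once if two keys are pressed at once (value of joint each of key_bar, key_round above 0.002 m or value of joint each of key_square, key_round above 0.002 m or value of joint each of key_square, key_bar above 0.002 m or value of joint each of key_small, key_round above 0.002 m or value of joint each of key_small, key_bar above 0.002 m or value of joint each of key_small, key_square above 0.002 m).
It fails at once if the robot pushes on anything with more than 20 N (contact force between any of the fingers, the arm and anything else above 20 N).
It fails at once if the dish is shifted or lifted by more than 10 mm (distance of dish_mid from where it was at the start of the episode above 0.01 m).
It fails at once if another loose thing is shifted or lifted by more than 20 mm (distance of any of cap_mid, jar_mid, cell_mid, dye_mid, tweezers_mid, torch_mid from where it was at the start of the episode above 0.02 m).
It also fails if it takes over 45 s, if anything falls off the work surface, if the arm or the gripper's body presses on something with over 40 N, if the wrist force passes 120 N, or if a joint passes its speed limit or range.

ROBOT

A 7-joint arm with a two-finger parallel gripper is mounted at the origin on the work surface; the furniture and walls round the work are solid. World frame = base frame: x ahead of the robot, y to its left, z up, the work surface at z = 0. Lengths are in m, angles in rad, forces in N, time in s.
With the tool pointing down it reaches from about 0.375 to 0.925 m from the base axis. Payload 3.1 kg.
Tool frame: the origin (TCP) lies between the finger pads; the fingertips stand 19 mm ahead of it and the grasp point (between the pads) is the TCP; z points along the fingers, y is the direction in which the jaws open and shut (so a half turn about z gives the same grasp; the last joint's range is limited). The gripper opens to 85 mm and grips with 20 to 120 N. Pads are 22 mm wide; open, the fingers measure 114 mm over their backs; the gripper's body (76 mm by 85 mm) begins 54 mm behind the grasp point. The pads swing forward as they close: fully open they stand 13 mm farther back than shut.
Start: joints at [-1.336, 0.383, 0.044, 1.598, -0.018, 1.161, -0.05], TCP at [0.212, 0.614, 0.25] pointing down, gripper open.
Joint ranges: [-2.61, 2.61], [-0.41, 2.15], [-1.48, 1.57], [0, 2.5], [-1.57, 4.71], [0.05, 1.97], [-2.85, 2.85]. Speed limits (rad/s): [2.79, 2.79, 3.14, 3.14, 3.14, 3.14, 3.14].

INTERFACE

Orientations are given as a unit quaternion [x, y, z, w].
In Python, from bench import move_ptp, movel, move_j, move_gripper, pause, inverse_kinematics, read_camera, camera_params, MotionError, sign_off, look_for, tip_of, read_time_s, read_qpos, read_joint_vel, read_effort, read_eef_pos, read_tcp_rot, read_ft_force, read_ft_torque, read_finger_gap gives the robot as it stands. Calls block until the motion is done:
- move_ptp(position, orientation): joint-space move of the TCP to a pose.
- movel(position, orientation=None, speed=0.15): straight line of the TCP; orientation=None keeps the orientation; speed is the mean speed in m/s.
- move_j(angles): joint-space move.
- move_gripper(opening, effort=None): finger opening in m; effort is the grip in N (None keeps the last); returns when the fingers have stopped.
- pause(seconds).
- inverse_kinematics(position, orientation): joint angles nearest the present ones, or None.
- read_camera(name): name is "side" or "top"; returns the picture (480x640x3 uint8, red, green, blue); there is no depth.
- camera_params(name): a dict with "K" (3x3 intrinsics, pixels), "dist_coeffs" ([k1, k2, p1, p2, k3] as OpenCV has them; the pictures are not rectified), "camera_from_world" (4x4, takes a point from world to camera coordinates). Camera axes: x right, y down, z forward; pixel columns grow to the right and rows downward; lengths in m; the calibration is good to about 2 mm. A picture is of the moment at which its call begins. camera_params takes no time and is no camera call.
A pose or a line that the arm cannot do raises MotionError and nothing moves.
- sign_off(): hands the job in, once; it reports no verdict.
Trained networks look in the newest picture that a camera, given by its name, has taken for a name from the list of things; names that differ only in an ending like _2 or _b are one class to them, and where a whole thing is asked for, a point or a joint stands for the part that bears it (a point fixed in the world has none). Each returns a list of dicts, best first, with "confidence" (0 to 1); they miss things now and then, are a little off and sometimes report something else, mostly with a low value. They report only what shows in the picture. A call takes as long as a camera call.
- look_for(camera, name): "at" ([column, row] in pixels, amid what is visible of it).
- tip_of(camera, name): "at" ([column, row] in pixels: a listed point, or the origin of a listed thing).
Readings, each from a call of its own:
- read_time_s(): time.
- read_qpos(): joint angles.
- read_joint_vel(): joint speeds.
- read_effort(): joint torques, N m.
- read_eef_pos(): TCP position.
- read_tcp_rot(): TCP orientation.
- read_ft_force(): force on the tool from outside, world axes, zero at the start.
- read_ft_torque(): the same for the moment, N m.
- read_finger_gap(): finger opening in m.
Only numpy, scipy, OpenCV 4.12 (cv2) and the standard library are available. Lean on these libraries where they do the work, as an engineer would, in place of code of your own. Each camera call takes 0.05 s, during which the arm holds its last target.

## Working session

There is one attempt and no reset: what is moved stays moved. The work goes in short steps, each a Python script; the robot and the scene stay as the last script left them, time stands still between calls to the robot, and variables do not carry over. Pictures are saved under pics/ and viewed, and the job is handed in when it is done.

```bash
mkdir -p pics; ls; cat > h.py <<'E'
from bench import *
import numpy as np, cv2
def ray(cam,uv):
    p=camera_params(cam);K=np.array(p["K"]);d=np.array(p["dist_coeffs"]);T=np.array(p["camera_from_world"])
    x=cv2.undistortPoints(np.array([[uv]],float),K,d)[0,0]
    R=T[:3,:3];return -R.T@T[:3,3],R.T@np.array([x[0],x[1],1.])
def atz(cam,uv,z):
    o,r=ray(cam,uv);return o+r*(z-o[2])/r[2]
def proj(cam,P):
    p=camera_params(cam);T=np.array(p["camera_from_world"])
    return cv2.projectPoints(np.array(P,float).reshape(-1,3),cv2.Rodrigues(T[:3,:3])[0],T[:3,3],np.array(p["K"]),np.array(p["dist_coeffs"]))[0][:,0]
E
python3 - <<'E'
from h import *
print(read_time_s(),read_eef_pos(),read_tcp_rot(),read_finger_gap())
for c in("top","side"):
    im=read_camera(c);cv2.imwrite(f"pics/{c}0.png",im[:,:,::-1])
    print(c,ray(c,(320,240)))
    for n in("key_round_top","key_bar_top","key_square_top","key_small_top","balance"):
        z=0 if n=="balance" else .0585
        for d in tip_of(c,n)[:2]: print(n,d,atz(c,d["at"],z).round(4))
E
```

```text
pics
0.0 [0.21204235 0.61347084 0.24885863] [ 1.65583087e-01  9.86194927e-01 -1.33596791e-03 -1.50865878e-04] 0.08506950708184474
top (array([ 0.41230184, -0.04515443,  0.90212682]), array([ 0.1412125 ,  0.03530754, -0.98944509]))
key_round_top {'at': [313.3, 272.6], 'confidence': 0.65} [ 0.4737 -0.0024  0.0585]
key_round_top {'at': [350.6, 197.1], 'confidence': 0.35} [ 0.6115 -0.0722  0.0585]
key_bar_top {'at': [364.3, 275.5], 'confidence': 0.57} [ 0.4673 -0.0938  0.0585]
key_square_top {'at': [390.8, 276.7], 'confidence': 0.55} [ 0.4645 -0.141   0.0585]
key_small_top {'at': [337.0, 273.9], 'confidence': 0.45} [ 0.4708 -0.045   0.0585]
balance {'at': [351.9, 229.6], 'confidence': 0.67} [ 0.5605 -0.0753  0.    ]
balance {'at': [263.6, 266.2], 'confidence': 0.54} [0.4916 0.0967 0.    ]
side (array([ 0.26243723, -0.71049462,  0.54387275]), array([ 0.32268519,  0.76974831, -0.55097489]))
key_round_top {'at': [277.7, 239.8], 'confidence': 0.59} [0.4766 0.0014 0.0585]
key_bar_top {'at': [287.4, 268.4], 'confidence': 0.56} [ 0.4624 -0.0886  0.0585]
key_bar_top {'at': [335.8, 273.5], 'confidence': 0.26} [ 0.5302 -0.1358  0.0585]
key_square_top {'at': [301.1, 282.6], 'confidence': 0.6} [ 0.4692 -0.1339  0.0585]
key_small_top {'at': [283.8, 251.9], 'confidence': 0.56} [ 0.4735 -0.0401  0.0585]
balance {'at': [339.0, 272.9], 'confidence': 0.65} [ 0.5687 -0.0674  0.    ]
```

View pics/top0.png

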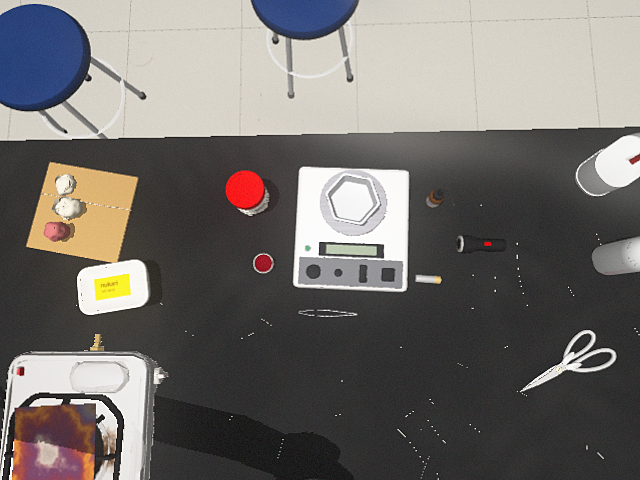

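View pics/side0.png

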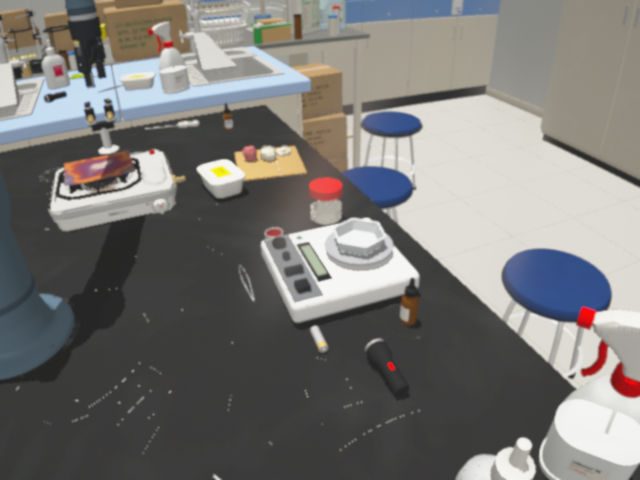

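The top view shows the key row from left to right: round (313,272), small (338,273), bar (363,272), square (388,275). The dish is on the pan at (353,199). The networks agree with this order, so I'll fit the balance pose from both cameras.

```bash
cat > fit.py <<'E'
from h import *
from scipy.optimize import least_squares
top={"key_round":[313.3,272.6],"key_small":[337,273.9],"key_bar":[364.3,275.5],"key_square":[390.8,276.7]}
side={"key_round":[277.7,239.8],"key_small":[283.8,251.9],"key_bar":[287.4,268.4],"key_square":[301.1,282.6]}
L={"key_round":67.5,"key_small":22.5,"key_bar":-22.5,"key_square":-67.5}
def pts(q,l):
    c,s=np.cos(q[2]),np.sin(q[2]);l=np.array(l,float).reshape(-1,3)
    return np.c_[q[0]+c*l[:,0]-s*l[:,1],q[1]+s*l[:,0]+c*l[:,1],l[:,2]]
KL=np.array([[-.086,L[k]/1e3,.0585] for k in L])
A=np.array([top[k] for k in L]);B=np.array([side[k] for k in L])
im=cv2.imread("pics/top0.png")
# deck outline in top image: white blob
g=im.min(2);m=np.zeros_like(g);m[160:296,288:415]=((g>55)[160:296,288:415]*255)
n,lab,st,ce=cv2.connectedComponentsWithStats(m);i=1+np.argmax(st[1:,4]);print("blob",st[i])
c=max(cv2.findContours((lab==i).astype(np.uint8),0,2)[0],key=cv2.contourArea);r=cv2.minAreaRect(c);print(r,cv2.boxPoints(r).tolist())
for nm,w in (("both",(1,1)),("top",(1,0)),("side",(0,1))):
    f=lambda q:np.r_[w[0]*(proj("top",pts(q,KL))-A).ravel(),w[1]*(proj("side",pts(q,KL))-B).ravel()]
    s=least_squares(f,[.56,-.07,0],loss="soft_l1");print(nm,s.x,f(s.x).round(1));
    if nm=="both": q=s.x
np.save("q.npy",q)
for cam in("top","side"):
    im=cv2.imread(f"pics/{cam}0.png");S=6 
    corners=[[sx*.115,sy*.105,.045] for sx,sy in((1,1),(1,-1),(-1,-1),(-1,1))]
    P=proj(cam,pts(q,corners));kk=proj(cam,pts(q,KL));print(cam,P.round(1).tolist())
    x0,y0,x1,y1=(285,160,418,298) if cam=="top" else (250,205,425,325)
    o=cv2.resize(im[y0:y1,x0:x1],None,fx=4.3,fy=4.3,interpolation=cv2.INTER_NEAREST)
    t=lambda p:((p-[x0,y0]+.5)*4.3).astype(int)
    cv2.polylines(o,[t(P).reshape(-1,1,2)],True,(0,0,255),1)
    for k in kk: cv2.drawMarker(o,tuple(int(v) for v in t(k)),(0,255,255),0,10)
    cv2.imwrite(f"pics/fit_{cam}.png",o)
E
python3 fit.py
```

```text
blob [  288   160   127   136 16500]
((351.0, 227.5), (135.0, 126.0), 90.0) [[288.0, 160.0], [414.0, 160.0], [414.0, 295.0], [288.0, 295.0]]
both [ 0.55539635 -0.07492763 -0.06692381] [-0.3 -0.2  1.  -0.2 -1.2 -0.4 -2.5 -0.3 -0.7  1.2  0.   2.3  3.8  0.1
 -1.8  1.6]
top [ 0.55484349 -0.07635961 -0.06742736] [ 0.5  0.   1.8  0.1 -0.4 -0.1 -1.7  0.  -0.   0.  -0.   0.   0.   0.
 -0.   0. ]
side [ 0.55733564 -0.0710098  -0.0603029 ] [-0.  -0.  -0.  -0.  -0.  -0.  -0.  -0.  -0.5  0.1  0.3  1.1  4.2 -1.2
 -1.2  0. ]
top [[299.9, 165.8], [411.3, 170.8], [407.8, 294.1], [291.9, 287.7]]
side [[368.5, 217.0], [420.2, 276.2], [289.2, 309.4], [257.5, 239.8]]
```

View pics/fit_top.png

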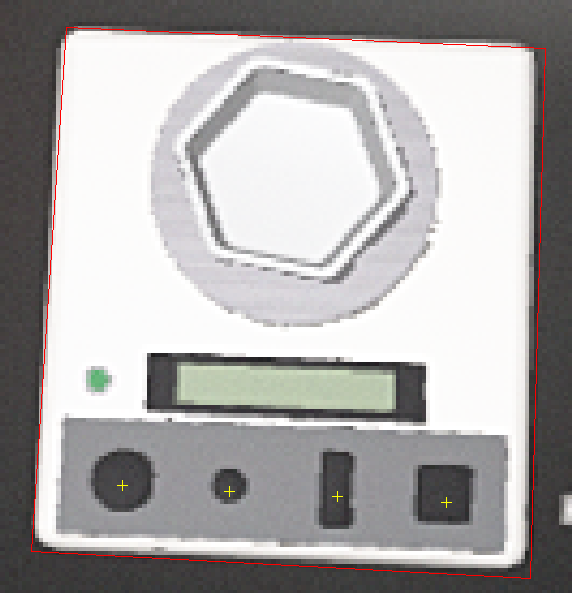

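View pics/fit_side.png

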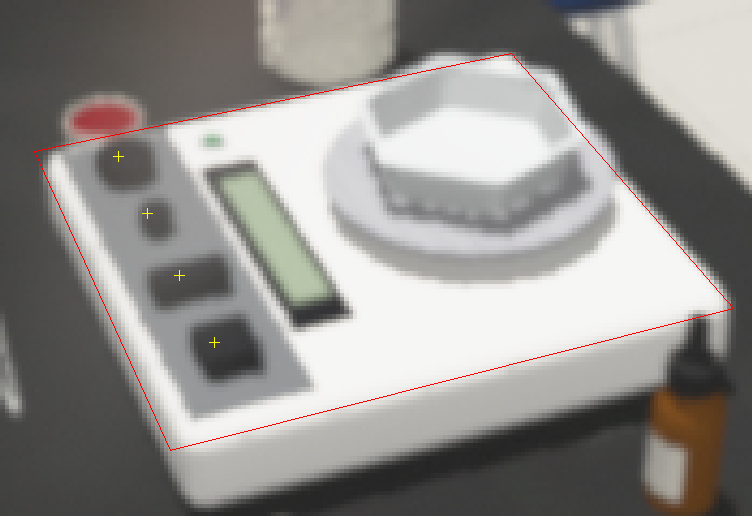

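```bash
cat > p.py <<'E'
s=open("fit.py").read()
s=s.replace('KL=np','''cv=lambda d,x,y:{k:[a/4.3-.5+x,b/4.3-.5+y] for k,(a,b) in d.items()}
top=cv(dict(key_round=(122.5,481),key_small=(229.5,485.5),key_bar=(336.5,489.5),key_square=(444.5,493.5)),285,160)
side=cv(dict(key_round=(127,157),key_small=(156,212),key_bar=(189,275),key_square=(229,342)),250,205)
KL=np''',1).replace("pics/fit_","pics/fit2_")
s=s.replace('x0,y0]+.5','x0,y0]+.5')
open("fit2.py","w").write(s)
E
python3 p.py; python3 fit2.py
```

```text
blob [  288   160   127   136 16500]
((351.0, 227.5), (135.0, 126.0), 90.0) [[288.0, 160.0], [414.0, 160.0], [414.0, 295.0], [288.0, 295.0]]
both [ 0.55887129 -0.073923   -0.05209719] [ 0.1 -0.3  0.2 -0.4  0.4 -0.4  0.5 -0.3 -0.7 -0.3 -0.3  0.  -0.1 -0.4
 -0.8 -0.4]
top [ 0.55823809 -0.07332365 -0.05177372] [-0.2  0.  -0.1 -0.1  0.1 -0.   0.2  0.  -0.  -0.  -0.  -0.  -0.  -0.
 -0.  -0. ]
side [ 0.55936326 -0.07514073 -0.05323752] [ 0.  -0.   0.  -0.   0.  -0.   0.  -0.  -0.3 -0.   0.2  0.3  0.4 -0.1
 -0.3 -0.1]
top [[298.4, 164.8], [409.8, 168.2], [408.1, 291.4], [292.2, 286.7]]
side [[368.7, 216.1], [421.9, 274.6], [292.4, 308.8], [258.5, 239.8]]
```

The two cameras now agree within 2 mm and all residuals are under 1 px. Next I'll close the gripper, check reach and hover over the round key.

```bash
cat >> h.py <<'E'
from scipy.spatial.transform import Rotation as R_
Q=(.5589,-.0739,-.0521)
def key(y):
    c,s=np.cos(Q[2]),np.sin(Q[2]);return np.array([Q[0]-.086*c-s*y,Q[1]-.086*s+c*y])
KEYS=dict(round=key(.0675),bar=key(-.0225),square=key(-.0675))
def ori(flip=0):
    a=Q[2]+flip*np.pi;y=np.array([np.cos(a),np.sin(a),0]);z=np.array([0,0,-1.]);return R_.from_matrix(np.c_[np.cross(y,z),y,z]).as_quat()
E
python3 - <<'E'
from h import *
q0=np.array(read_qpos())
best=None
for f in(0,1):
    for k,p in KEYS.items():
        j=inverse_kinematics([*p,.12],ori(f));print(f,k,p.round(4),None if j is None else np.round(j,2))
    j=inverse_kinematics([*KEYS["round"],.15],ori(f))
    if j is not None:
        c=np.abs(np.array(j)-q0).max()
        if best is None or c<best[0]:best=(c,f)
print(best)
f=best[1];np.save("f.npy",f)
move_gripper(0.0)
move_ptp([*KEYS["round"],.16],ori(f))
print(read_time_s(),read_eef_pos(),read_finger_gap(),read_ft_force())
for c in("top","side"): cv2.imwrite(f"pics/{c}1.png",read_camera(c)[:,:,::-1])
E
```

```text
0 round [ 0.4765 -0.002 ] [-0.78  0.29  0.78  2.14 -0.29  0.81  0.13]
0 bar [ 0.4718 -0.0919] [-0.71  0.35  0.94  2.14 -0.39  0.83  0.41]
0 square [ 0.4695 -0.1368] [-0.62  0.38  0.95  2.12 -0.42  0.84  0.53]
1 round [ 0.4765 -0.002 ] [-1.17  0.7   1.38  2.15 -0.84  1.02 -2.52]
1 bar [ 0.4718 -0.0919] [-0.98  0.72  1.38  2.14 -0.85  1.03 -2.32]
1 square [ 0.4695 -0.1368] [-0.87  0.74  1.38  2.13 -0.87  1.05 -2.22]
(np.float64(0.7425299566879142), 0)
3.775 [ 0.47705213 -0.00061531  0.16014822] 0.00016569348423158182 [ 0.07485795 -0.45136696  0.24982268]
```

```bash
python3 - <<'E'
import cv2
a=cv2.imread("pics/top1.png")[150:310,270:470];b=cv2.imread("pics/side1.png")[120:330,180:440]
cv2.imwrite("pics/t1.png",cv2.resize(a,None,fx=3.5,fy=3.5));cv2.imwrite("pics/s1.png",cv2.resize(b,None,fx=2.8,fy=2.8))
E
```

```text
(no output)
```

View pics/s1.png

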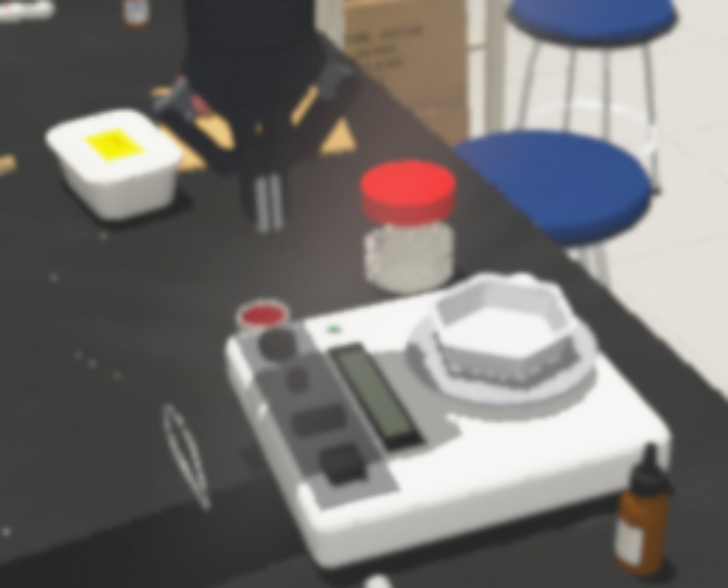

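View pics/t1.png

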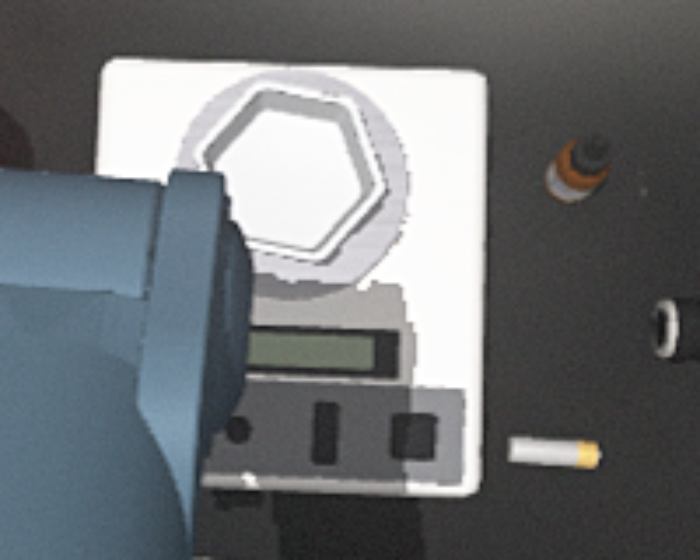

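The side view shows the shut fingertips (crop 268,230) over the round key, with the jaws along the balance x axis and nothing disturbed. I'll press the round key step by step, guided by force.

```bash
cat >> h.py <<'E'
def press(k,target=4.4,zmin=.0695):
    p=KEYS[k];o=ori(0)
    movel([*p,.086],o,speed=.08);pause(.3)
    print(k,"hover",np.round(read_eef_pos(),4))
    f0=np.mean([read_ft_force() for _ in range(5)],0);z=.086;log=[];ok=False
    while z>zmin:
        z-=.001 if z>.0805 else .0006
        movel([*p,z],o,speed=.02);pause(.06)
        d=np.array(read_ft_force())-f0;log.append((round(z,4),round(float(read_eef_pos()[2]),4),*d.round(1).tolist()))
        if d[2]>target: ok=True;break
    pause(.25);d=np.array(read_ft_force())-f0
    print(log[-14:],"final",d.round(2),np.round(read_eef_pos(),4),ok)
    movel([*p,.095],o,speed=.05);pause(.2)
    print("t",read_time_s(),"after",(np.array(read_ft_force())-f0).round(2))
    return ok
E
python3 -c "
from h import *
press('round')"
```

```text
round hover [ 0.4768 -0.0019  0.0864]
[(0.0794, 0.0794, 0.1, -0.3, 0.6), (0.0788, 0.0788, 0.0, 0.1, 0.4), (0.0782, 0.0782, -0.2, 0.0, 0.1), (0.0776, 0.0777, -0.0, -0.3, 0.8), (0.077, 0.0771, -1.2, -0.4, 2.0), (0.0764, 0.0765, 0.2, -0.6, 2.2), (0.0758, 0.0759, -0.3, -0.4, 1.7), (0.0752, 0.0753, -0.3, 0.2, 2.3), (0.0746, 0.0747, -0.3, -0.7, 2.8), (0.074, 0.074, 0.4, -0.6, 3.2), (0.0734, 0.0735, -0.4, -0.8, 4.0), (0.0728, 0.0729, -0.3, -0.0, 4.4), (0.0722, 0.0723, 0.1, -0.1, 4.0), (0.0716, 0.0717, -0.2, -0.5, 5.6)] final [-0.42 -0.08  5.24] [ 0.4767 -0.002   0.0717] True
t 12.4833 after [ 0.05 -0.71 -1.03]
```

Contact came at TCP z ≈ 0.0776, as expected, and the spring force rose to 5.2 N at about 6 mm before releasing. Next I'll press the bar and then the square, lifting between them.

```bash
python3 -c "
from h import *
movel([*KEYS['bar'],.095],ori(0),speed=.1)
ok=press('bar',4.0)
if ok:
    movel([*KEYS['square'],.095],ori(0),speed=.1)
    ok=press('square',4.0)
    movel([*KEYS['square'],.2],ori(0),speed=.15)
    for c in('top','side'): cv2.imwrite(f'pics/{c}2.png',read_camera(c)[:,:,::-1])
print(read_time_s())
"
```

```text
bar hover [ 0.472  -0.0918  0.0862]
[(0.084, 0.0839, 0.8, 0.1, 1.0), (0.083, 0.083, -0.4, 0.3, -0.3), (0.082, 0.082, -0.2, 0.1, 1.0), (0.081, 0.081, -0.6, -0.5, 0.5), (0.08, 0.08, -0.0, 0.5, 0.9), (0.0794, 0.0794, 0.4, 0.6, 0.6), (0.0788, 0.0788, 1.0, 0.1, 1.7), (0.0782, 0.0782, 0.4, 0.5, 1.2), (0.0776, 0.0777, 0.5, 0.3, 0.8), (0.077, 0.0771, 0.0, 0.2, 2.4), (0.0764, 0.0765, 0.5, 0.3, 2.7), (0.0758, 0.0759, 0.4, 0.1, 2.4), (0.0752, 0.0753, 1.2, -0.4, 3.9), (0.0746, 0.0747, 0.7, -0.3, 4.9)] final [0.58 0.16 4.62] [ 0.472  -0.0919  0.0747] True
t 19.725 after [-0.14  0.32  0.21]
square hover [ 0.4697 -0.1367  0.0862]
[(0.082, 0.082, -0.8, 0.0, -0.4), (0.081, 0.081, -0.8, -0.1, -0.4), (0.08, 0.08, -0.5, -0.7, -0.5), (0.0794, 0.0794, 0.1, 0.0, -0.2), (0.0788, 0.0788, 0.7, 0.4, -0.6), (0.0782, 0.0782, -0.3, -0.2, -0.7), (0.0776, 0.0777, 0.2, 0.5, -0.0), (0.077, 0.0771, -0.0, -0.2, 1.4), (0.0764, 0.0765, -0.2, -0.2, 2.2), (0.0758, 0.0759, -0.5, 0.8, 2.6), (0.0752, 0.0753, 0.2, 0.3, 2.8), (0.0746, 0.0747, 0.1, 0.2, 3.1), (0.074, 0.0741, -0.1, -0.2, 3.5), (0.0734, 0.0735, -0.3, 0.7, 4.9)] final [ 0.19 -0.18  3.46] [ 0.4696 -0.1369  0.0735] True
t 27.1583 after [-0.05  0.87 -0.06]
28.1083
```

The bar press stopped too early. A force-baseline bias of about +0.7 N ended it at TCP 0.0747, which is only about 2.9 mm of travel and short of a sure 3 mm. The contact height is known now, so I'll repeat the bar and then the square to a fixed 5 mm. Pressing them again in order breaks no rule, and 17 s remain.

```bash
python3 -c "
from h import *
o=ori(0)
for k in('bar','square'):
    p=KEYS[k]
    movel([*p,.095],o,speed=.12);pause(.2)
    f0=np.mean([read_ft_force() for _ in range(10)],0)
    movel([*p,.080],o,speed=.06)
    movel([*p,.0724],o,speed=.02);pause(.35)
    f=np.mean([read_ft_force() for _ in range(10)],0)-f0
    print(k,f.round(2),np.round(read_eef_pos(),4))
    movel([*p,.095],o,speed=.05);pause(.2)
    print(read_time_s())
movel([*p,.2],o,speed=.15)
for c in('top','side'): cv2.imwrite(f'pics/{c}3.png',read_camera(c)[:,:,::-1])
print(read_time_s())
a=[cv2.resize(cv2.imread(f'pics/side{i}.png')[190:400,220:440],None,fx=1.8,fy=1.8) for i in(0,3)]
cv2.imwrite('pics/cmp.png',np.hstack(a))
"
```

```text
bar [ 0.23 -0.61  3.36] [ 0.4723 -0.092   0.0726]
31.4917
square [0.52 0.36 4.05] [ 0.47   -0.1371  0.0727]
34.3
35.25
```

View pics/cmp.png

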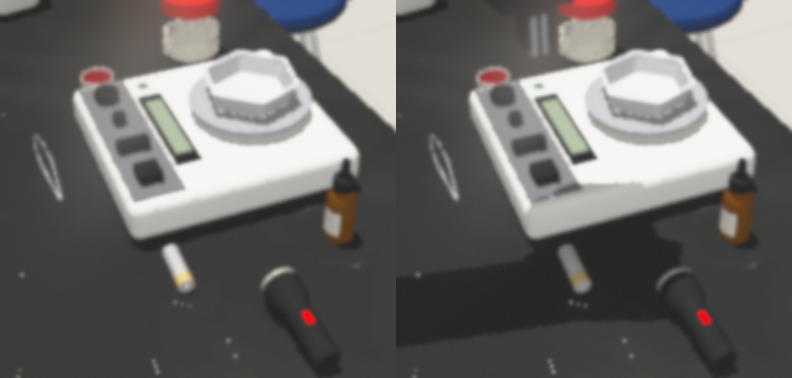

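View pics/top3.png

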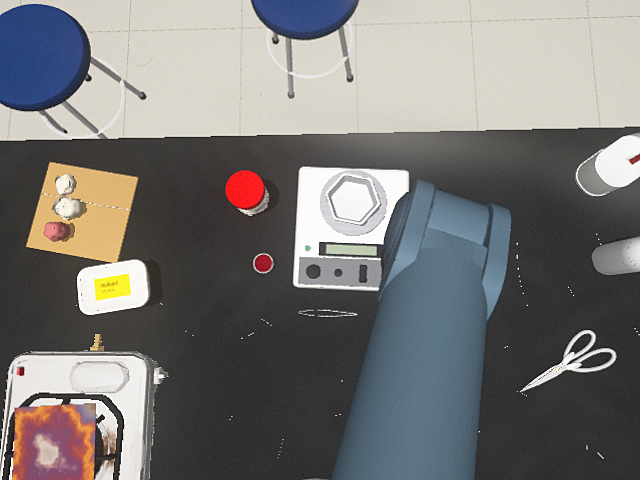

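The before/after side views match: dish, cap, jar, tweezers, cell, dye bottle and torch are all where they were. All four keys look up, and the fingers are clear of the balance. On the repeat presses the tip went 4.5–5 mm below the measured contact height.

```bash
python3 -c "
from h import *
sign_off();print(read_time_s())"
```

```text
the job is handed in; nothing more can be done
the job is handed in; nothing more can be done
```

I pressed the large round key, then the long bar, then the square key with the closed fingertips, lifting off fully between presses. I handed the job in at about 35 s; no verdict was reported.

- **Round key:** pressed to about 6 mm at 5.2 N.
- **Bar and square, first pass:** a force-reading bias stopped the bar at only about 2.9 mm, too close to the 3 mm threshold to trust. The square then went to about 4 mm.
- **Bar and square, repeated:** I pressed both again, in order, to about 5 mm each. So those two keys were each pressed twice.
- **Force readings:** single readings carry roughly 0.5–1 N of noise. The repeat bar press read 3.4 N where about 4.5 N was expected. I relied on the tip height instead, since contact came at nearly the same height on all three keys. The highest force read was 5.6 N, against the 20 N limit.
- **Final pictures:** the dish and all loose things looked unmoved in the side view. The keys looked up again, and the fingers were about 12 cm above the balance. In the top view the arm hid the square key and everything right of the balance, so those were checked only from the side.

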